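# Pack the panel-repair kit into its moulded tray

## Task

Pack the panel-repair kit: put the pliers, the thin driver, the bit tube, the potentiometer and the control knob each into the moulded insert of the aluminium tray whose pocket is shaped for it. Set every piece down without dropping it, lying properly on the floor of its pocket, and leave all five packed.

Things in the scene. Friction and masses are not known exactly. Their poses are not given: they have to be found in the camera images.
- pliers: Combination pliers with yellow and black handles, lying flat, 142 x 57 x 11 mm, 0.14 kg, jaws do not move. Origin: on the bench side, at the middle of the length. x runs along the tool: jaw tip at x = -71, handle ends at x = +64 mm; head from -71 to -16 up to 24 mm wide, handles beyond spread to 52 mm over both ends; y across, z up. Well gripped across y at x = -12 mm, 31 mm wide there.
- driver: Thin driver with a long bare blade and a short green taped grip, lying flat, 156 mm long along its y (y = -78 to +78). The grip is 12 x 28 x 12 mm, from y = -10 to +18 mm; the blade is 4 mm thick, 4 to 8 mm above the underside. Origin: under the axis, at mid length, z up. Grip it across x at y = +4 mm.
- bit_tube: Clear tube of driver bits with black end caps and orange rings, lying, about 80 mm long along its y (y = -42 to +38), 33 mm high; it is 28 mm wide to the fingers, across x. Origin: underside, z up.
- pot: Small metal potentiometer (not the hex bolt lying near) on its side: round can, brass bush and pale shaft, 38 mm long along its y, 17 mm high, 14 mm wide to the fingers, across x. Origin: centre of its underside, z up.
- knob: Black skirted instrument knob, standing flat, 34 mm diameter, 16 mm high, with a small pointer tab towards its -y. Its axis is at y = +4 mm from the origin; origin on the underside, z up.
- nest_pliers: Grey moulded insert, fixed in the tray; origin centre of its underside, z up. Top face at z = 14, pocket floor at z = 4 mm; walls slope out 6 mm from floor to rim. 189 mm (x) by 100 mm (y). Floor: head part 38 mm wide from x = -78, handle part 66 mm wide, x = 0 to 72, finger wells to y = +-40, x = -30 to 6. Pliers fit one way only, origin over this origin, axes along these.
- nest_driver: Grey moulded insert, fixed in the tray; origin centre of its underside, z up. Top face at z = 14, pocket floor at z = 4 mm; walls slope out 6 mm from floor to rim. 100 mm (x) by 189 mm (y). Floor: a slot 18 mm wide, y = -85 to 85, crossed by a bay for grip and fingers, 80 mm in x, y = -18 to 26. Driver: origin over this origin, axes along these.
- nest_tube: Grey moulded insert, fixed in the tray; origin centre of its underside, z up. Top face at z = 14, pocket floor at z = 4 mm; walls slope out 6 mm from floor to rim. 100 mm (x) by 126 mm (y). Tube pocket floor: 42 mm (x) by 94 mm (y = -49 to 45); beside it finger wells with floor at z = 9, to x = +-41, y = -19 to 15. The tube's origin goes over this origin, its length along y.
- nest_pot: Grey moulded insert, fixed in the tray; origin centre of its underside, z up. Top face at z = 14, pocket floor at z = 4 mm; walls slope out 6 mm from floor to rim. 100 mm (x) by 126 mm (y). Potentiometer pocket floor: 28 mm (x) by 53 mm (y = -26 to 27); beside it finger wells with floor at z = 9, to x = +-34, y = -16 to 17. Its origin goes over this origin, its length along y.
- nest_knob: Grey moulded insert, fixed in the tray; origin centre of its underside, z up. Top face at z = 14, pocket floor at z = 4 mm; walls slope out 6 mm from floor to rim. 100 mm (x) by 126 mm (y). Knob pocket: a plain round dish, floor 52 mm in diameter, in the middle; the knob lies in it flat, turned any way.

How it is judged:
At the end, for the whole second after the job is handed in: Each piece rests in its own insert, origin within 15 mm of the insert's centre (knob 18), underside within 2.5 mm of the pocket floor (driver: 8.5), level within 0.12 rad, lengthwise along the pocket (pliers, driver within 0.2 rad, tube 0.35, potentiometer 0.5) (horizontal distance between pliers and nest_pliers below 0.015 m and z of pliers in the frame of nest_pliers below 0.0065 m and linear speed of each of pliers, driver, bit_tube, pot, knob below 0.02 m/s and angle between each of pliers, bit_tube, pot, knob's own z axis and vertical below 0.12 rad and angle between the x axis of pliers and the x axis of nest_pliers, either way round below 0.2 rad and horizontal distance between driver and nest_driver below 0.015 m and z of driver in the frame of nest_driver below 0.0125 m and angle between driver's own y axis and vertical between 1.45 and 1.69 rad and angle between the y axis of driver and the y axis of nest_driver, either way round below 0.2 rad and horizontal distance between bit_tube and nest_tube below 0.015 m and z of bit_tube in the frame of nest_tube below 0.0065 m and angle between the y axis of bit_tube and the y axis of nest_tube, either way round below 0.35 rad and horizontal distance between pot and nest_pot below 0.015 m and z of pot in the frame of nest_pot below 0.0065 m and angle between the y axis of pot and the y axis of nest_pot, either way round below 0.5 rad and horizontal distance between knob and nest_knob below 0.018 m and z of knob in the frame of nest_knob below 0.0065 m); the robot touches nothing.
It fails at once if a piece is dropped: it falls free of the fingers faster than 1.1 m/s ((linear speed of pliers above 1.1 m/s and contact force between pliers and the fingers below 0.05 N) or (linear speed of driver above 1.1 m/s and contact force between driver and the fingers below 0.05 N) or (linear speed of bit_tube above 1.1 m/s and contact force between bit_tube and the fingers below 0.05 N) or (linear speed of pot above 1.1 m/s and contact force between pot and the fingers below 0.05 N) or (linear speed of knob above 1.1 m/s and contact force between knob and the fingers below 0.05 N)).
It also fails if it takes over 128 s, if anything falls off the work surface, if the arm or the gripper's body presses on something with over 40 N, if the wrist force passes 120 N, or if a joint passes its speed limit or range.

## Robot

A 6-joint arm with a two-finger parallel gripper is mounted at the origin on a cart in front of the work surface, level with it; the furniture and walls round the work are solid. World frame = base frame: x ahead of the robot, y to its left, z up, the work surface at z = 0. Lengths are in m, angles in rad, forces in N, time in s.
With the tool pointing down it reaches from about 0.325 to 0.775 m from the base axis. Payload 5.5 kg.
Tool frame: the origin (TCP) lies between the finger pads; the fingertips stand 8 mm ahead of it and the grasp point (between the pads) lies 11 mm behind it (tcp_to_tips is the distance from the TCP to the fingertips, in m); z points along the fingers, y is the line along which they close (so a half turn about z gives the same grasp; the last joint's range is limited). The gripper opens to 88 mm and grips with 3 to 60 N. Pads are 20 mm wide; open, the fingers measure 115 mm over their backs; the gripper's body (75 mm by 178 mm) begins 61 mm behind the grasp point.
Start: joints at [1.075, 0.091, 1.231, -0, 1.82, -0.057], TCP at [0.255, 0.543, 0.231] pointing down, gripper open.
Joint ranges: [-2.87, 2.87], [-0.86, 2.18], [0.17, 2.46], [-1.51, 4.65], [0.06, 2.69], [-2.65, 2.65]. Speed limits (rad/s): [2.57, 2.57, 3.01, 3.14, 3.14, 3.14].

## Interface

Orientations are given as a unit quaternion [w, x, y, z].
In Python, from bench import * gives the robot as it stands. Calls block until the motion is done:
- move_to(position, orientation): joint-space move of the TCP to a pose.
- move_l(position, speed=0.15, orientation=None): straight line of the TCP; orientation=None keeps the orientation; speed is the mean speed in m/s.
- movej(angles): joint-space move.
- gripper_open() and close(): open the fingers fully, or close them until they stop; the grip force is fixed at half the most.
- hold(seconds).
- inverse_kinematics(position, orientation): joint angles nearest the present ones, or None.
- state(): the state.
- get_image(name): name is "side" or "top"; returns a dict with "frame" (420x560x3 uint8, blue, green, red), "depth" (420x560 float32, m along the optical axis (not along the pixel's ray), 0 where there is no reading), "camera_matrix" (3x3 intrinsics, pixels), "k1" (the pictures are not rectified: a ray, as slopes to the right and down, at radius r is drawn at 1 + k1 r^2 times it, then the intrinsics apply), "view" (4x4, takes a point from world to camera coordinates). Camera axes: x right, y up, looking along -z (the intrinsics and any distortion apply to the point x, -y, -z); pixel columns grow to the right and rows downward; lengths in m; the calibration is good to about 2 mm. A picture is of the moment at which its call begins.
A pose or a line that the arm cannot do raises IKError and nothing moves.
- job_done(): hands the job in; it is judged then, once.
The state is a dict: "time": time; "joint_pos": joint angles; "dq": joint speeds; "joint_torque": joint torques, N m; "ee_pos": TCP position; "ee_rot": TCP orientation; "ft_force": force on the tool from outside, world axes, zero at the start; "moment": the same for the moment, N m; "finger_gap": finger opening in m; "finger_force": force on a finger pad.
Only numpy, scipy, OpenCV 4.12 (cv2) and the standard library are available. Lean on these libraries where they do the work, as an engineer would, in place of code of your own. Each camera call takes 0.05 s, during which the arm holds its last target. There are 200 camera calls.

## Working session

There is one attempt and no reset: what is moved stays moved. The work goes in short steps, each a Python script; the robot and the scene stay as the last script left them, time stands still between calls to the robot, and variables do not carry over. Pictures are saved under pics/ and viewed, at most 14 in all, crops included, and the job is handed in when it is done.

```bash
mkdir -p pics; ls
python3 - <<'E'
from bench import *
import cv2,numpy as np,pickle
d={n:get_image(n) for n in("top","side")}
pickle.dump(d,open('im0.pkl','wb'))
for n in d:
    cv2.imwrite(f'pics/{n}0.png',cv2.resize(d[n]["frame"],(800,600),interpolation=cv2.INTER_CUBIC))
    print(n,d[n]["camera_matrix"],d[n]["k1"],d[n]["view"])
s=state();print(s)
E
```

```text
pics
top [[513.93247346   0.         274.66435741]
 [  0.         513.93247346 214.00777774]
 [  0.           0.           1.        ]] -0.012786227600961902 [[-0.02571562 -0.99955023 -0.01542839  0.06695843]
 [ 0.98591774 -0.02790995  0.16488557 -0.52092481]
 [-0.16524202 -0.01097099  0.98619203 -1.40626184]
 [ 0.          0.          0.          1.        ]]
side [[421.62851111   0.         290.30155939]
 [  0.         421.62851111 211.1528229 ]
 [  0.           0.           1.        ]] 0.01827443754844502 [[-0.9385618  -0.34457377  0.01925261  0.52226815]
 [ 0.22658157 -0.5731708   0.78748716 -0.15006867]
 [-0.26031238  0.74346766  0.61603028 -0.94016032]
 [ 0.          0.          0.          1.        ]]
{'time': 0.1, 'joint_pos': array([ 1.07529427e+00,  9.17586639e-02,  1.23177265e+00, -1.06481847e-05,
        1.81981072e+00, -5.67032377e-02]), 'dq': array([-1.33698145e-03,  9.07186622e-06, -2.69176018e-03,  2.27658914e-04,
       -6.81614418e-04,  3.54480820e-04]), 'joint_torque': array([ 2.04940545e-03, -4.47854662e+01, -4.07569098e+01,  7.00395321e-02,
        2.84614210e-02, -1.40579591e-04]), 'ee_pos': array([0.25479348, 0.54292413, 0.22963081]), 'ee_rot': array([-2.33481186e-04,  2.17644660e-01,  9.76027682e-01, -8.42965593e-04]), 'ft_force': array([ 0.15665769, -0.17992818, -0.13904664]), 'moment': array([-0.02088108, -0.02467915,  0.02372659]), 'finger_force': 0.0, 'finger_gap': 0.08774649235212716}
```

View pics/top0.png

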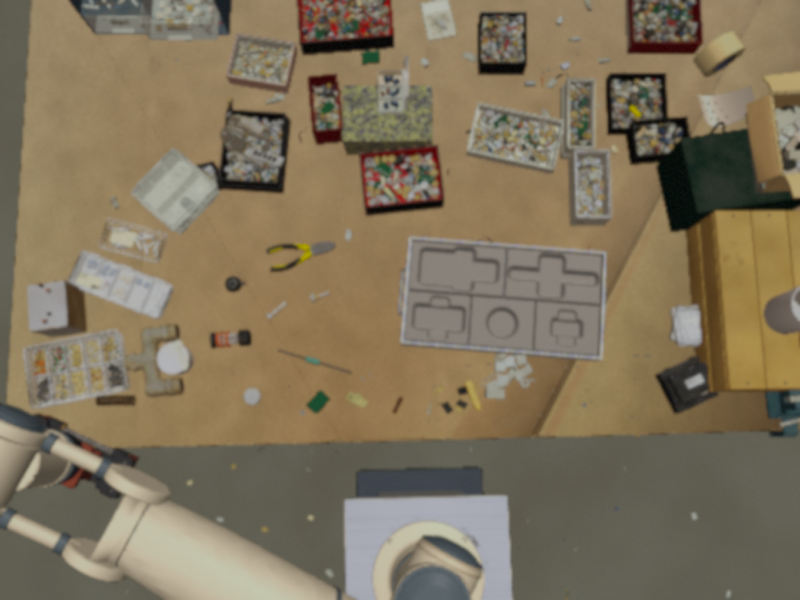

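View pics/side0.png

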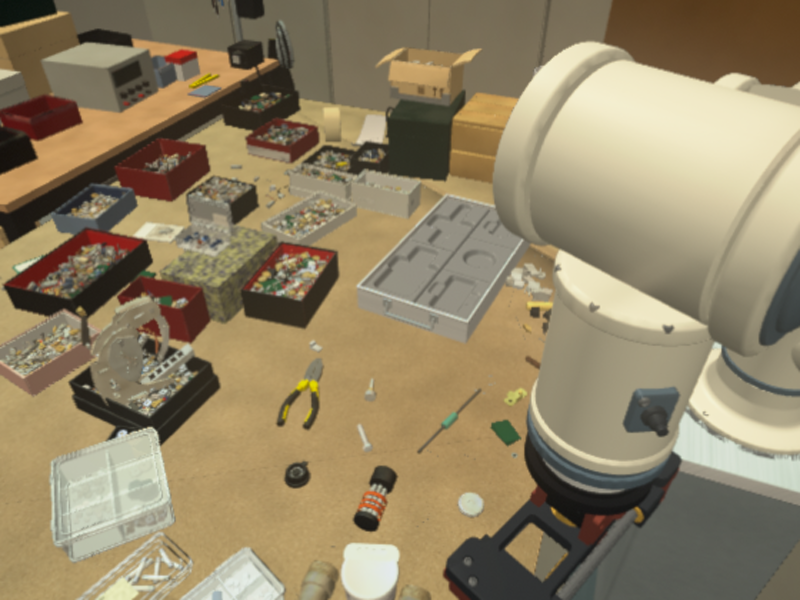

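Top view: tray centred at about (505,297), pliers (300,255), knob (233,283), tube (231,339), driver (315,361), and two pot/bolt candidates at (277,310) and (318,295). I'll crop closer.

```bash
cat > h.py <<'E'
import numpy as np,cv2
def p2w(im,uv,z):
    "pixels (full-res) -> world on plane z"
    K=im["camera_matrix"];V=np.array(im["view"]);uv=np.atleast_2d(np.float64(uv))
    d=(uv-K[:2,2])/[K[0,0],K[1,1]];s=d.copy()
    for _ in range(10): s=d/(1+im["k1"]*(s**2).sum(1,keepdims=True))
    ray=np.c_[s[:,0],-s[:,1],-np.ones(len(s))]@V[:3,:3]
    c=-V[:3,:3].T@V[:3,3]
    return c+ray*((z-c[2])/ray[:,2])[:,None]
def w2p(im,P):
    K=im["camera_matrix"];V=im["view"];P=np.atleast_2d(P)@V[:3,:3].T+V[:3,3]
    s=np.c_[P[:,0],-P[:,1]]/-P[:,2:];s=s*(1+im["k1"]*(s**2).sum(1,keepdims=True))
    return s*[K[0,0],K[1,1]]+K[:2,2]
def ortho(im,x,y,z=0,mm=1.0):
    "rectified bird's-eye patch: rows = x descending, cols = y descending"
    xs=np.arange(x[1],x[0],-mm/1e3);ys=np.arange(y[1],y[0],-mm/1e3)
    Y,X=np.meshgrid(ys,xs);m=w2p(im,np.c_[X.ravel(),Y.ravel(),np.full(X.size,z)]).astype(np.float32)
    return cv2.remap(im["frame"],m[:,0].reshape(X.shape),m[:,1].reshape(X.shape),cv2.INTER_CUBIC)
E
python3 - <<'E'
import pickle;from h import *
d=pickle.load(open('im0.pkl','rb'));t=d["top"]
for n,uv in dict(tray=(505,297),tl=(410,238),tr=(607,252),br=(603,358),bl=(402,342),pl=(300,255),knob=(233,283),tube=(231,339),drv=(315,361)).items(): print(n,p2w(t,np.array(uv)*.7,0.0)[0].round(3))
def grid(o,x,y,mm,name):
    for X in np.arange(np.ceil(x[0]/.05)*.05,x[1],.05):
        r=int((x[1]-X)*1e3/mm);cv2.line(o,(0,r),(o.shape[1],r),(255,255,0),1);cv2.putText(o,f"{X:.2f}",(0,r-2),0,.4,(0,0,255),1)
    for Y in np.arange(np.ceil(y[0]/.05)*.05,y[1],.05):
        c=int((y[1]-Y)*1e3/mm);cv2.line(o,(c,0),(c,o.shape[0]),(255,255,0),1);cv2.putText(o,f"{Y:.2f}",(c,10),0,.4,(0,0,255),1)
    cv2.imwrite(name,o);print(o.shape)
x,y=(.28,.60),(.12,.46);grid(ortho(t,x,y,.005,.55),x,y,.55,'pics/parts.png')
x,y=(.28,.58),(-.29,.13);grid(ortho(t,x,y,.02,.55),x,y,.55,'pics/tray.png')
# depth on tray
for uv in [(430,270),(500,345),(560,270),(502,322),(438,320),(470,292),(300,300)]:
    u,v=(np.array(uv)*.7).astype(int);dd=t["depth"][v,u];K=t["camera_matrix"];p=np.array([(u-K[0,2])/K[0,0],-(v-K[1,2])/K[1,1],-1])*dd
    V=t["view"];print(uv,(V[:3,:3].T@(p-V[:3,3])).round(4))
E
```

```text
tray [ 0.541 -0.176  0.   ]
tl [0.671 0.013 0.   ]
tr [ 0.629 -0.39   0.   ]
br [ 0.412 -0.366  0.   ]
bl [0.455 0.036 0.   ]
pl [0.641 0.241 0.   ]
knob [0.586 0.379 0.   ]
tube [0.471 0.382 0.   ]
drv [0.421 0.212 0.   ]
(582, 619, 3)
(546, 764, 3)
(430, 270) [ 0.5937 -0.0241  0.0381]
(500, 345) [ 0.4401 -0.1552  0.0448]
(560, 270) [ 0.5869 -0.2835  0.0348]
(502, 322) [ 0.4871 -0.1622  0.0306]
(438, 320) [ 0.4927 -0.0348  0.036 ]
(470, 292) [ 0.5472 -0.1016  0.0418]
(300, 300) [ 0.5476  0.242  -0.0028]
```

View pics/parts.png

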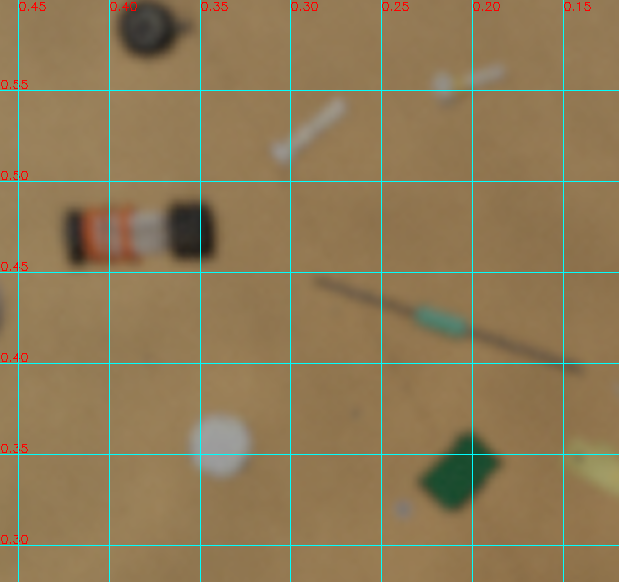

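View pics/tray.png

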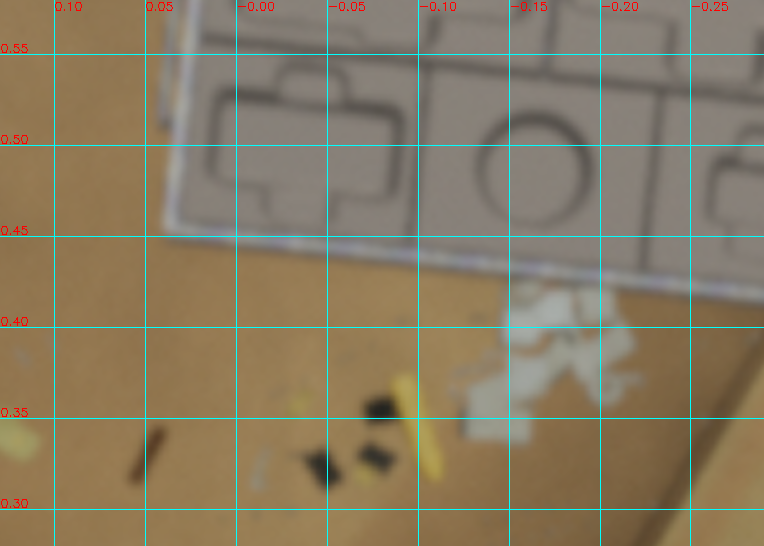

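Run:
```python
import pickle;from h import *
from bench import *
t=get_image("top");D=[t["depth"]]
F=[t["frame"].astype(float)]
for _ in range(9):
    i=get_image("top");D.append(i["depth"]);F.append(i["frame"].astype(float))
t["depth"]=np.median(D,0);t["frame"]=np.mean(F,0).astype(np.uint8)
pickle.dump(t,open('t.pkl','wb'))
K=t["camera_matrix"];V=t["view"]
vv,uu=np.mgrid[:420,:560];d=(np.stack([uu,vv],-1)-K[:2,2])/K[0,0];s=d.copy()
for _ in range(10): s=d/(1+t["k1"]*(s**2).sum(-1,keepdims=True))
W=(np.stack([s[...,0],-s[...,1],-np.ones_like(uu)],-1)*t["depth"][...,None]-V[:3,3])@V[:3,:3]
np.save('W.npy',W)
def med(x,y): 
    m=(abs(W[...,0]-x)<.008)&(abs(W[...,1]-y)<.008)&(t["depth"]>0);print((x,y),m.sum(),np.median(W[m],0).round(4),W[m][:,2].std().round(4))
for p in [(.487,-.162),(.435,-.16),(.50,-.04),(.46,.0),(.46,-.09),(.593,-.02),(.55,.2),(.45,.3),(.4,.0),(.57,-.28)]: med(*p)
x,y=(.39,.66),(-.38,.05);o=ortho(t,x,y,.04,.55)
cv2.imwrite('pics/tray2.png',cv2.convertScaleAbs(o,alpha=1.6,beta=-60));print(o.shape)
a=ortho(t,(.48,.70),(.14,.33),.006,.5)
sd=pickle.load(open('im0.pkl','rb'))["side"]["frame"][235:330,190:285]
a=cv2.resize(a,(380,440));b=cv2.resize(sd,(400,440),interpolation=cv2.INTER_CUBIC);cv2.imwrite('pics/ab.png',np.hstack([a,b]))
```

```text
(0.487, -0.162) 25 [ 0.4869 -0.1621  0.0323] 0.0011
(0.435, -0.16) 40 [ 0.4346 -0.1598  0.0432] 0.0111
(0.5, -0.04) 36 [ 0.5003 -0.0395  0.0322] 0.0011
(0.46, 0.0) 31 [4.589e-01 3.000e-04 4.260e-02] 0.001
(0.46, -0.09) 34 [ 0.4593 -0.0896  0.0422] 0.0015
(0.593, -0.02) 34 [ 0.5924 -0.0212  0.0325] 0.001
(0.55, 0.2) 36 [0.5488 0.2    0.0013] 0.0059
(0.45, 0.3) 30 [4.505e-01 3.001e-01 3.000e-04] 0.0011
(0.4, 0.0) 32 [4.004e-01 1.100e-03 2.000e-04] 0.0012
(0.57, -0.28) 27 [ 0.5698 -0.2801  0.0325] 0.0011
(491, 782, 3)
```

View pics/tray2.png

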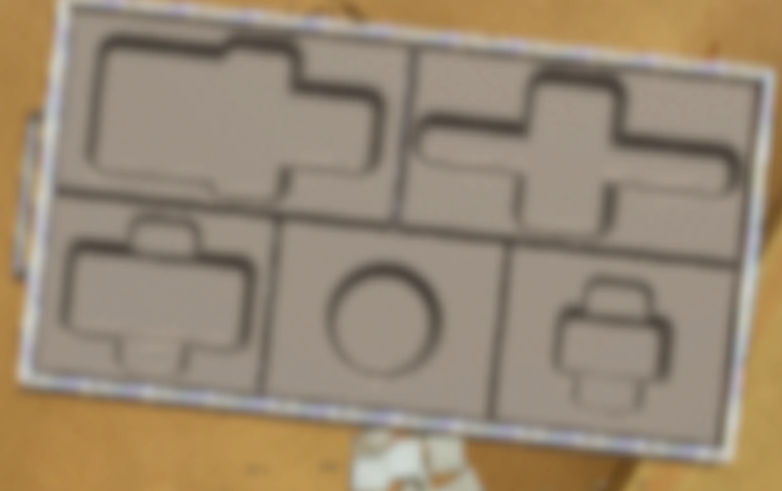

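View pics/ab.png

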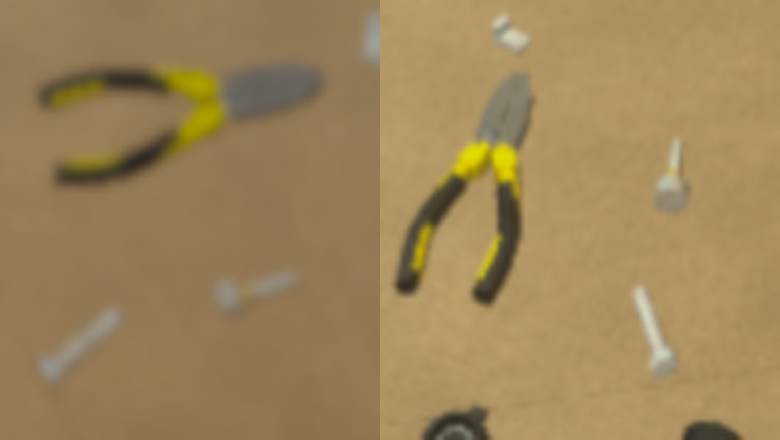

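Pot is the right-hand item with the brass bush near (225–295, 285) in the crop, and the longer left-hand item is the bolt. Tray crop: pliers nest has its handle end to the left, and the driver bay is offset left. Next I'll fit nests by depth, pieces by silhouette, and check clearances.

```bash
cat > fit.py <<'E'
import pickle;from h import *
from scipy.optimize import minimize
t=pickle.load(open('t.pkl','rb'));W=np.load('W.npy');P=W[t["depth"]>0].reshape(-1,3)
def box(x0,x1,y0,y1,zf): # sloped pocket height
    return lambda x,y: np.clip(zf+np.maximum.reduce([x0-x,x-x1,y0-y,y-y1])*10/6,zf,14)
dish=lambda x,y: np.clip(4+(np.hypot(x,y)-26)*10/6,4,14)
N=dict(pliers=([box(-78,2,-19,19,4),box(0,72,-33,33,4),box(-30,6,-40,40,4)],94,50,(.595,-.03),84.7),
 driver=([box(-9,9,-85,85,4),box(-40,40,-18,26,4)],50,94,(.57,-.275),-5.3),
 tube=([box(-21,21,-49,45,4),box(-41,41,-19,15,9)],50,63,(.50,-.04),-5.3),
 pot=([box(-14,14,-26,27,4),box(-34,34,-16,17,9)],50,63,(.475,-.29),-5.3),
 knob=([dish],50,63,(.487,-.165),-5.3))
res={}
for n,(f,hx,hy,c0,a0) in N.items():
    def loc(p,Q):
        c,s=np.cos(p[2]),np.sin(p[2]);d=(Q[:,:2]-p[:2])*1e3
        return d[:,0]*c+d[:,1]*s,-d[:,0]*s+d[:,1]*c
    def cost(p,full=False):
        x,y=loc(p,P);k=(abs(x)<hx-6)&(abs(y)<hy-6)&(P[:,2]>.02)
        e=np.minimum.reduce([g(x[k],y[k]) for g in f])+28.4-P[k,2]*1e3
        return np.mean(np.minimum(abs(e),5))
    best=None
    for dx in(-.008,0,.008):
      for dy in(-.008,0,.008):
        r=minimize(cost,[c0[0]+dx,c0[1]+dy,np.radians(a0)],method='Nelder-Mead',options=dict(initial_simplex=np.array([c0[0]+dx,c0[1]+dy,np.radians(a0)])+np.array([[0,0,0],[.006,0,0],[0,.006,0],[0,0,.06]])))
        if best is None or r.fun<best.fun: best=r
    res[n]=best.x;print(n,best.x[:2].round(4),np.degrees(best.x[2]).round(1),round(best.fun,2))
pickle.dump(res,open('nests.pkl','wb'))
# rim profile
c=res['knob'];u=np.array([np.cos(c[2]),np.sin(c[2])]);v=np.array([-u[1],u[0]])
d=P[:,:2]-c[:2];a,b=d@u*1e3,d@v*1e3
print('x-profile knob nest',[(m,np.percentile(P[(abs(b)<30)&(abs(a-m)<2),2]*1e3,[50,90,100]).round(0)) for m in(-62,-58,-54,-50,-46,46,50,54,58)])
c=res['driver'];d=P[:,:2]-c[:2];a,b=d@u*1e3,d@v*1e3
print('driver',[(m,np.percentile(P[(abs(b)<30)&(abs(a-m)<2),2]*1e3,[50,90,100]).round(0)) for m in(-50,46,50,54,58,62)])
# pieces
def sil(n,x,y,z,th):
    o=ortho(t,x,y,z,.5).astype(float);bg=np.median(o.reshape(-1,3),0)
    m=(np.linalg.norm(o-bg,axis=2)>th).astype(np.uint8)
    k,l,s,ce=cv2.connectedComponentsWithStats(m);i=1+s[1:,4].argmax();q=np.argwhere(l==i)
    w=np.c_[x[1]-q[:,0]*5e-4,y[1]-q[:,1]*5e-4]
    r=cv2.minAreaRect((w*1e3).astype(np.float32));mu=w.mean(0);e=np.linalg.eigh(np.cov(w.T))[1][:,1]
    print(n,'rect',np.round(r,1)if 0 else r,'mean',(mu*1e3).round(1),'pca deg',np.degrees(np.arctan2(e[1],e[0])).round(1),len(q));return w
sil('pliers',(.58,.71),(.155,.33),.006,35)
sil('driver',(.37,.47),(.13,.31),.006,25)
sil('tube',(.43,.52),(.33,.44),.012,40)
sil('pot',(.525,.585),(.165,.24),.006,22)
sil('knob',(.55,.62),(.34,.42),.006,40)
for n,(x,y) in dict(pliers=(.645,.238),driver=(.42,.215),tube=(.471,.382),pot=(.555,.2),knob=(.585,.378)).items():
    k=np.hypot(P[:,0]-x,P[:,1]-y)<.11;print(n,'max h near',P[k,2].max().round(3),np.percentile(P[k,2],99).round(3))
E
python3 fit.py
```

```text
pliers [ 0.5937 -0.0765] 83.8 1.04
driver [ 0.5725 -0.2667] -6.4 1.06
tube [ 0.4956 -0.0342] -6.3 0.99
pot [ 0.4699 -0.287 ] -6.3 1.16
knob [ 0.482  -0.1605] -7.5 0.98
x-profile knob nest [(-62, array([ 9., 12., 14.])), (-58, array([ 7., 11., 48.])), (-54, array([17., 50., 52.])), (-50, array([50., 51., 53.])), (-46, array([43., 45., 46.])), (46, array([42., 44., 44.])), (50, array([40., 42., 44.])), (54, array([41., 44., 44.])), (58, array([42., 44., 45.]))]Traceback (most recent call last):
  File "fit.py", line 33, in <module>
    print('driver',[(m,np.percentile(P[(abs(b)<30)&(abs(a-m)<2),2]*1e3,[50,90,100]).round(0)) for m in(-50,46,50,54,58,62)])
                       ~~~~~~~~~~~~~^^^^^^^^^^^^^^^^^^^^^^^^^^^^^^^^^^^^^^^^^^^^^^^
    return _quantile_unchecked(
        a, q, axis, out, overwrite_input, method, keepdims, weights)
    return _ureduce(a,
                    func=_quantile_ureduce_func,
    ...<5 lines>...
                    overwrite_input=overwrite_input,
                    method=method)
    r = func(a, **kwargs)
    result = _quantile(arr,
                       quantiles=q,
    ...<2 lines>...
                       out=out,
                       weights=wgt)
    slices_having_nans = np.isnan(arr[-1, ...])
                                  ~~~^^^^^^^^^
IndexError: index -1 is out of bounds for axis 0 with size 0
```

```bash
cat > pp.py <<'E'
import sys,pickle;from bench import *;from h import *
from scipy.spatial.transform import Rotation as R
NE=pickle.load(open('nests.pkl','rb'))
def quat(th):
    y=np.array([np.cos(th),np.sin(th),0]);z=np.array([0,0,-1.]);x=np.cross(y,z)
    q=R.from_matrix(np.c_[x,y,z]).as_quat();return [q[3],*q[:3]]
def best(pos,th):
    j0=np.array(state()["joint_pos"]);c=[]
    for k in(-1,0,1):
        q=inverse_kinematics(pos,quat(th+k*np.pi))
        if q is not None: c.append((abs(q[5])>2.3,abs(np.array(q)-j0).max(),k))
    return th+min(c)[2]*np.pi
def st(m):
    s=state();print(m,'t %.1f'%s["time"],'tcp',np.round(s["ee_pos"],4),'gap %.4f'%s["finger_gap"],'F %.1f'%s["finger_force"],'ft',np.round(s["ft_force"],1))
TIPS=.008
def pick(pt,th,h,up=.15):
    th=best([*pt,up],th);move_to([*pt,.07],quat(th)) if 0 else move_to([*pt,up],quat(th))
    move_l([*pt,.03+h+TIPS],.25);move_l([*pt,h+TIPS],.05);st('down');close();st('closed')
    move_l([*pt,up],.2);st('lifted')
    return th
def place(pt,th,ztip,up=.15):
    move_to([*pt,up],quat(th));st('over')
    move_l([*pt,ztip+TIPS+.02],.2);move_l([*pt,ztip+TIPS],.04);hold(.3);st('low')
    gripper_open();st('open');move_l([*pt,up],.2);st('up')
def world(n,off):
    x,y,a=NE[n];c,s=np.cos(a),np.sin(a);return [x+c*off[0]-s*off[1],y+s*off[0]+c*off[1]]
E
python3 - <<'E'
from pp import *
pick([.584,.377],0.,.005)
p=world('knob',(0,0));place(p,best([*p,.15],np.radians(83.8)),.0440)
i=get_image("side");cv2.imwrite('pics/s1.png',cv2.resize(i["frame"],(800,600)))
E
```

```text
down t 3.3 tcp [0.5841 0.377  0.013 ] gap 0.0874 F 0.0 ft [ 0.1 -0.2 -0.6]
closed t 4.2 tcp [0.584 0.377 0.013] gap 0.0336 F 30.0 ft [ 0.3 -0.  -0.6]
lifted t 5.0 tcp [0.5835 0.3767 0.1481] gap 0.0333 F 30.0 ft [ 0.  -0.  -0.3]
over t 7.0 tcp [ 0.4824 -0.1598  0.15  ] gap 0.0332 F 30.0 ft [ 0.2 -0.4 -0.1]
low t 8.5 tcp [ 0.4821 -0.1605  0.0522] gap 0.0333 F 30.0 ft [ 0.2  0.5 -0.3]
open t 9.5 tcp [ 0.482  -0.1605  0.052 ] gap 0.0876 F 0.0 ft [-0.4  1.1  0.3]
up t 10.1 tcp [ 0.4817 -0.1603  0.1489] gap 0.0879 F 0.0 ft [ 0.4 -0.4  0.2]
```

View pics/s1.png

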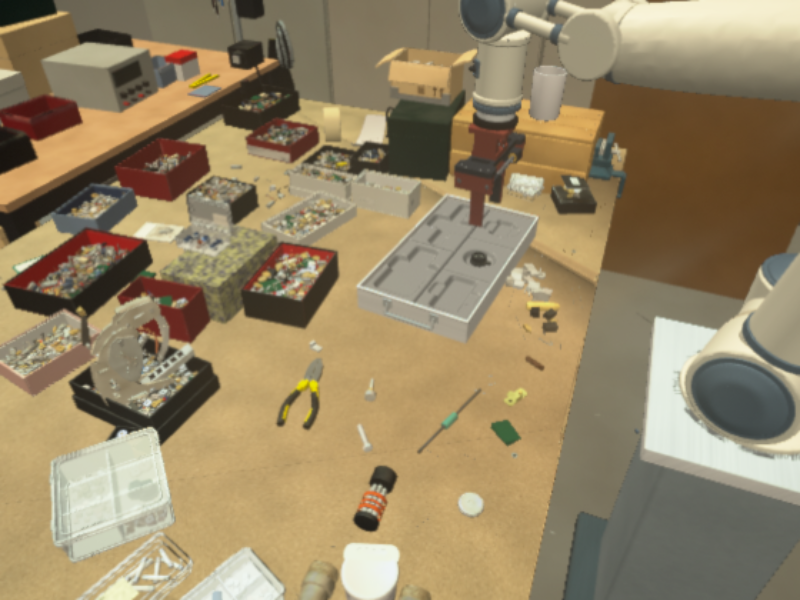

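The knob sits in its dish at (478,258), and the other parts haven't moved. Tube next.

Run:
```python
from pp import *
th=pick([.4705,.381],np.radians(3),.010)
p=world('tube',(0,-2));place(p,best([*p,.15],NE['tube'][2]),.0438)
```

```text
down t 13.4 tcp [0.4705 0.381  0.018 ] gap 0.0880 F 0.0 ft [ 0.4  0.6 -0.1]
closed t 14.4 tcp [0.4704 0.381  0.018 ] gap 0.0267 F 30.0 ft [-1.  -0.8 -0.5]
lifted t 15.2 tcp [0.47   0.3806 0.1483] gap 0.0269 F 30.0 ft [-0.1 -0.5 -2.2]Traceback (most recent call last):
  File "<stdin>", line 3, in <module>
  File "pp.py", line 12, in best
    return th+min(c)[2]*np.pi
              ~~~^^^
ValueError: min() iterable argument is empty
```

Run:
```python
from pp import *
p=world('tube',(0,-.002));place(p,best([*p,.15],NE['tube'][2]),.0438)
a=world('pot',(0,.009));pick([.5542,.2107],np.radians(15),.0055)
i=get_image("side");o=w2p(i,[.5,-.1,.04])[0].astype(int);f=i["frame"][130:350,150:450];cv2.imwrite('pics/s2.png',cv2.resize(f,(750,550),interpolation=cv2.INTER_CUBIC))
```

```text
over t 16.7 tcp [ 0.4956 -0.0354  0.1499] gap 0.0271 F 30.0 ft [ 0.4 -0.1 -2.5]
low t 18.2 tcp [ 0.4956 -0.0362  0.052 ] gap 0.0271 F 30.0 ft [ 0.7 -0.  -1.2]
open t 19.3 tcp [ 0.4968 -0.0363  0.0524] gap 0.0879 F 2.2 ft [ 4.6  0.1 -0.2]
up t 19.9 tcp [ 0.495  -0.0361  0.1487] gap 0.0875 F 0.0 ft [-0.5 -0.  -0.5]
down t 22.2 tcp [0.5542 0.2107 0.0135] gap 0.0880 F 0.0 ft [-0.2  0.1  0.4]
closed t 23.4 tcp [0.5542 0.2107 0.0135] gap 0.0133 F 30.0 ft [ 0.4 -0.3 -0.6]
lifted t 24.2 tcp [0.5536 0.2105 0.1484] gap 0.0135 F 30.0 ft [-0.6 -0.4 -0.6]
```

View pics/s2.png

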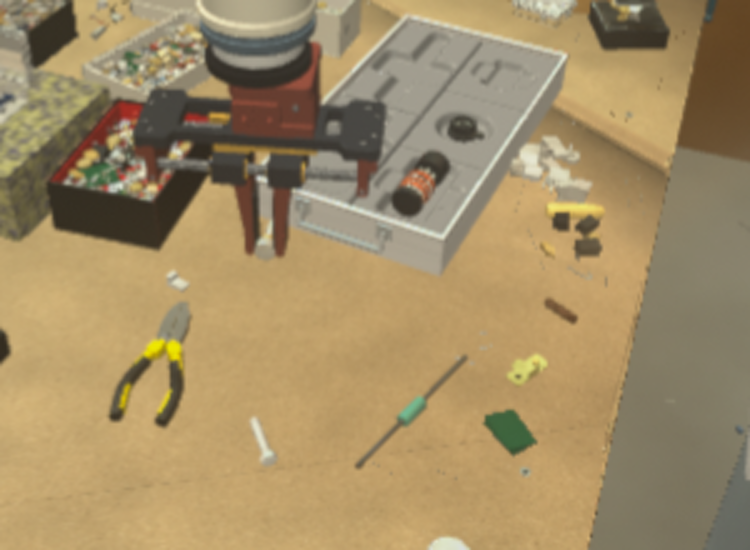

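The tube lies in its nest (420,183), and the pot is held level in the fingers (265,235). Place it, then pick the driver.

Run:
```python
from pp import *
p=world('pot',(0,.009));place(p,best([*p,.15],NE['pot'][2]),.0432)
th=pick([.4225,.2171],np.radians(-18.5),.0022)
i=get_image("top");cv2.imwrite('pics/t3.png',cv2.resize(i["frame"][150:270,120:440],(800,300),interpolation=cv2.INTER_CUBIC))
i=get_image("side");cv2.imwrite('pics/s3.png',cv2.resize(i["frame"][130:350,150:450],(750,550),interpolation=cv2.INTER_CUBIC))
```

```text
over t 26.1 tcp [ 0.4714 -0.2772  0.15  ] gap 0.0137 F 30.0 ft [ 0.5 -0.3 -1.2]
low t 27.5 tcp [ 0.471  -0.2781  0.0514] gap 0.0136 F 30.0 ft [-0.1  0.2 -0.4]
open t 28.8 tcp [ 0.4709 -0.278   0.0512] gap 0.0879 F 0.0 ft [ 0.3  0.  -0.4]
up t 29.4 tcp [ 0.4706 -0.2778  0.1489] gap 0.0877 F 0.0 ft [-0.3  0.4 -0.7]
down t 32.5 tcp [0.4225 0.2171 0.0102] gap 0.0879 F 0.0 ft [-0.2 -0.6  1. ]
closed t 33.7 tcp [0.4225 0.2171 0.0102] gap 0.0120 F 30.0 ft [-0.  -0.7 -0.1]
lifted t 34.5 tcp [0.422  0.2169 0.1485] gap 0.0117 F 30.0 ft [-0.3  0.5 -0.5]
```

View pics/s3.png

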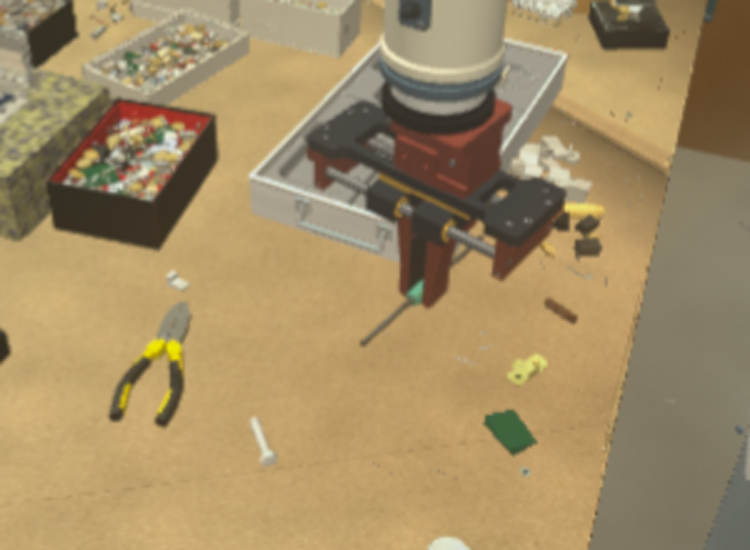

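Driver held level in the fingers (415,293). Place it, then the pliers.

Run:
```python
from pp import *
p=world('driver',(0,.004));place(p,best([*p,.15],NE['driver'][2]),.0432)
pick([.648,.229],np.radians(102.5-90),.0022)
i=get_image("side");cv2.imwrite('pics/s4.png',cv2.resize(i["frame"][130:350,150:450],(750,550),interpolation=cv2.INTER_CUBIC))
```

```text
over t 36.5 tcp [ 0.5733 -0.2616  0.1502] gap 0.0115 F 30.0 ft [ 0.4  0.4 -0.3]
low t 38.0 tcp [ 0.5731 -0.2628  0.0515] gap 0.0122 F 30.0 ft [ 0.4 -0.5 -0.6]
open t 39.2 tcp [ 0.573  -0.2627  0.0512] gap 0.0874 F 0.0 ft [-0.2 -0.1 -0.2]
up t 39.8 tcp [ 0.5727 -0.2626  0.1489] gap 0.0877 F 0.0 ft [ 0.3 -0.1 -0.6]
down t 43.0 tcp [0.648  0.229  0.0102] gap 0.0878 F 0.0 ft [-0.4  1.  -0. ]
closed t 43.9 tcp [0.648  0.2291 0.0102] gap 0.0319 F 27.3 ft [-0.5  1.   0.4]
lifted t 44.8 tcp [0.6474 0.2288 0.1481] gap 0.0324 F 27.4 ft [ 0.6  0.1 -1.5]
```

View pics/s4.png

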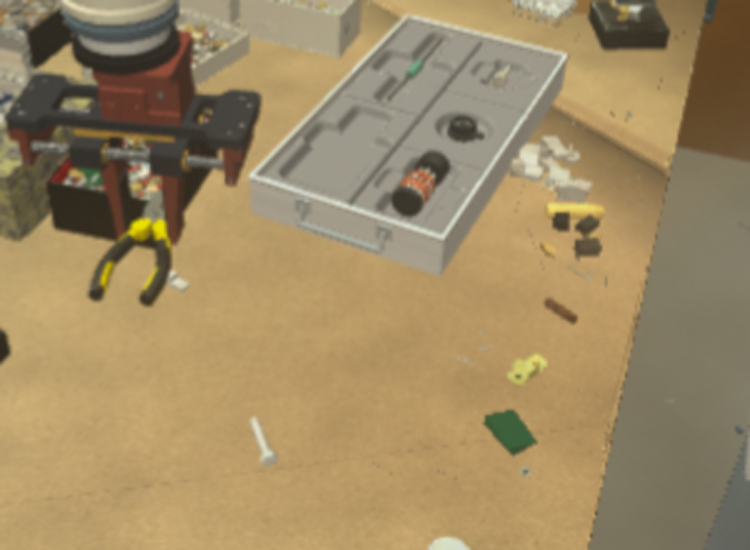

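The driver is in its slot (415,65), the pot in its pocket (500,75), and the pliers are held level (140,240). Place the pliers.

Run:
```python
from pp import *
p=world('pliers',(-.012,0));place(p,best([*p,.15],NE['pliers'][2]-np.pi/2),.0432)
move_to([.40,.25,.25],quat(0.))
t=get_image("top");D=[t["depth"]]+[get_image("top")["depth"] for _ in range(9)];t["depth"]=np.median(D,0);pickle.dump(t,open('tf.pkl','wb'))
x,y=(.39,.67),(-.38,.05);cv2.imwrite('pics/tf.png',ortho(t,x,y,.04,.55))
i=get_image("side");cv2.imwrite('pics/s5.png',cv2.resize(i["frame"][130:250,250:400],(750,600),interpolation=cv2.INTER_CUBIC));st('end')
```

```text
over t 46.0 tcp [ 0.5927 -0.0873  0.1499] gap 0.0323 F 27.4 ft [ 0.4  0.5 -1.4]
low t 47.5 tcp [ 0.5926 -0.0884  0.0514] gap 0.0321 F 27.4 ft [ 0.6 -0.4 -0.7]
open t 48.5 tcp [ 0.5924 -0.0884  0.0512] gap 0.0874 F 0.0 ft [ 0.4  0.  -0.2]
up t 49.1 tcp [ 0.5921 -0.0883  0.1489] gap 0.0875 F 0.0 ft [ 0.2 -0.5 -0.6]
end t 51.2 tcp [0.4001 0.2499 0.25  ] gap 0.0879 F 0.0 ft [-0.1  0.3 -0. ]
```

View pics/tf.png

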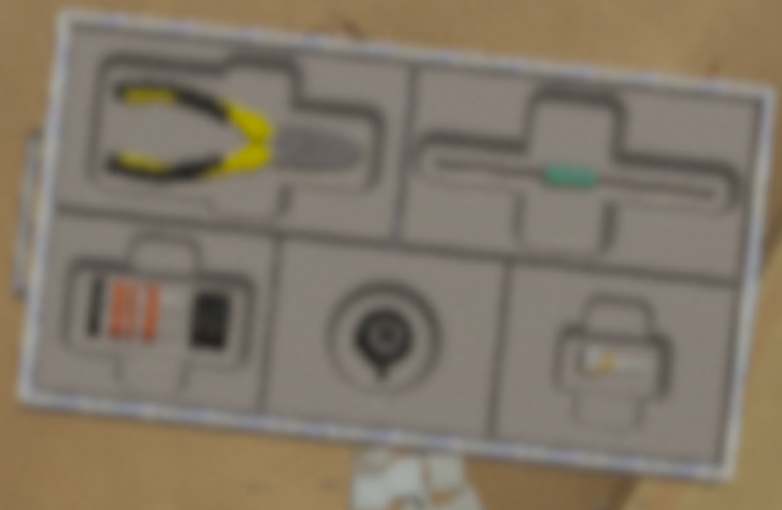

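View pics/s5.png

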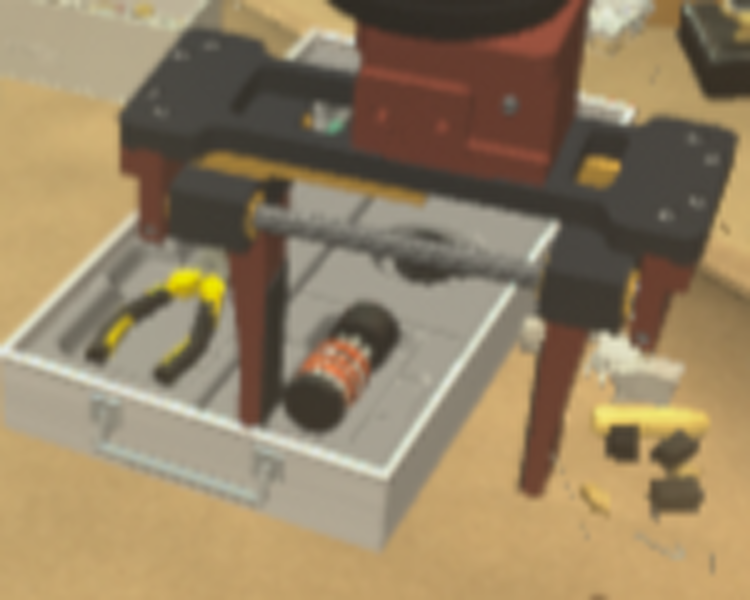

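All five sit in their pockets in the overhead view. A quick height check on levelness before handing in.

Run:
```python
import pickle;from h import *
t=pickle.load(open('tf.pkl','rb'));V=t["view"]
def at(n,px,r=3):
    x,y=.67-px[1]*.00055,.05-px[0]*.00055
    uv=w2p(t,[x,y,.04])[0].round().astype(int)
    d=t["depth"][uv[1]-1:uv[1]+2,uv[0]-1:uv[0]+2];K=t["camera_matrix"]
    z=[]
    for dd in d.ravel():
        s=(uv-K[:2,2])/K[0,0];z.append((V[:3,:3].T@(np.array([s[0],-s[1],-1])*dd-V[:3,3]))[2]*1e3)
    print(n,np.round(np.sort(z),1))
for a in [('jaw',(345,155)),('joint',(280,145)),('hand1',(140,95)),('hand2',(130,165)),('hand mid1',(200,100)),('tubeL',(97,308)),('tubeR',(208,318)),('tubeMid',(125,310)),('can',(597,357)),('shaft',(640,360)),('grip',(570,177)),('bladeL',(460,165)),('bladeR',(690,190)),('knob',(384,335)),('skirtU',(384,312)),('skirtL',(362,335)),('skirtR',(406,335))]: at(*a)
```

```text
jaw [38.6 39.8 40.  40.3 40.5 40.8 40.8 41.6 43.3]
joint [40.  40.6 41.9 42.7 42.7 42.9 43.2 43.3 45.4]
hand1 [39.7 41.4 41.5 41.8 41.9 42.3 42.7 43.1 43.5]
hand2 [39.6 41.2 41.4 41.6 42.  42.  42.1 43.3 45. ]
hand mid1 [29.6 39.8 41.  42.4 42.6 43.9 44.  44.2 44.9]
tubeL [32.  33.3 34.1 63.3 63.8 64.4 64.7 64.8 66.1]
tubeR [63.6 63.8 63.9 64.3 64.4 65.  66.6 66.7 67. ]
tubeMid [54.6 57.8 59.6 62.3 62.8 63.5 63.7 63.9 65.9]
can [43.3 45.9 46.1 48.9 50.2 50.2 50.7 50.9 52.5]
shaft [32.1 32.8 33.2 33.5 34.5 34.7 46.5 46.6 47.4]
grip [43.3 43.5 43.6 43.7 44.2 44.4 45.9 46.  46.7]
bladeL [31.6 32.2 35.1 38.8 38.9 39.8 40.5 41.1 41.6]
bladeR [31.4 32.4 32.5 33.9 34.3 35.4 39.8 40.  42.2]
knob [42.2 42.3 42.8 43.8 44.1 44.3 45.6 45.8 46.6]
skirtU [31.3 32.2 38.7 45.7 47.6 48.  49.1 50.7 51. ]
skirtL [39.  39.  39.5 46.1 47.  48.3 48.4 48.9 49.1]
skirtR [42.8 43.2 43.3 45.4 46.7 47.4 48.2 48.2 49.5]
```

Run:
```python
import pickle;from h import *
def prof(t,c,ang,L=.022):
    D=t["depth"];K=t["camera_matrix"];V=t["view"];vv,uu=np.mgrid[:420,:560];d=(np.stack([uu,vv],-1)-K[:2,2])/K[0,0];s=d/(1+t["k1"]*(d**2).sum(-1,keepdims=True))
    W=((np.stack([s[...,0],-s[...,1],-np.ones_like(uu)],-1)*D[...,None]-V[:3,3])@V[:3,:3])[D>0]
    e=np.array([np.cos(ang),np.sin(ang)]);q=W[:,:2]-c;a=q@e*1e3;b=q@[-e[1],e[0]]*1e3
    for m in range(-21,22,3):
        k=(abs(a-m)<1.6)&(abs(b)<8);z=np.sort(W[k,2]*1e3);print(m,k.sum(),z[-4:].round(1))
print('before');prof(pickle.load(open('t.pkl','rb')),[.5565,.202],np.radians(105))
print('after');prof(pickle.load(open('tf.pkl','rb')),[.67-358*.00055,.05-619*.00055],np.radians(84))
```

```text
before
-21 6 [-0.3  0.2  0.3  1.4]
-18 6 [-0.2 -0.   3.2  9. ]
-15 5 [-0.1  0.2 10.2 11.9]
-12 6 [ 1.8  8.8 10.  11.7]
-9 6 [-0.1  0.2  0.3 11.2]
-6 5 [-0.3  2.  10.1 11. ]
-3 6 [ 0.3  9.1 11.2 12.1]
0 6 [ 0.9  0.9 10.8 11.2]
3 5 [ 1.8 10.6 11.4 12.2]
6 5 [ 1.8 13.4 13.7 14. ]
9 7 [11.4 13.1 13.3 13.4]
12 5 [14.1 15.6 18.5 19.6]
15 5 [15.7 16.3 18.1 18.7]
18 4 [ 0.  15.2 16.7 16.8]
21 5 [-0.4  0.3  0.4  0.4]
after
-21 5 [31.7 32.6 33.2 34.3]
-18 3 [32.5 33.2 33.8]
-15 5 [34.5 35.4 42.5 46. ]
-12 6 [34.7 35.2 43.6 46.1]
-9 6 [32.8 34.1 43.4 47. ]
-6 6 [34.1 34.2 41.7 44.2]
-3 6 [32.2 34.3 43.1 44.6]
0 6 [32.4 33.6 43.8 44.2]
3 6 [33.9 34.3 44.  45.1]
6 6 [34.4 43.  46.4 47.6]
9 7 [43.7 45.6 45.9 46.6]
12 2 [45.6 45.8]
15 6 [49.7 49.8 50.7 50.7]
18 6 [48.9 49.4 50.5 52.5]
21 14 [48.6 50.5 50.6 51.5]
```

Pot levelness is borderline in the depth data; move the arm clear and check it with both cameras.

Run:
```python
from pp import *
movej([1.075,0.091,1.231,0,1.82,-0.057])
for n in("top","side"):
    fr=[get_image(n) for _ in range(30)];t=fr[0];A=np.array([f["depth"] for f in fr]);A[A==0]=np.nan
    print(n,'temporal std',np.nanmedian(np.nanstd(A,0)));D=np.nanmean(A,0);t["depth"]=D
    K=t["camera_matrix"];V=t["view"];vv,uu=np.mgrid[:420,:560];d=(np.stack([uu,vv],-1)-K[:2,2])/K[0,0];s=d/(1+t["k1"]*(d**2).sum(-1,keepdims=True))
    W=(np.stack([s[...,0],-s[...,1],-np.ones_like(uu)],-1)*D[...,None]-V[:3,3])@V[:3,:3];W=W.reshape(-1,3)
    e=np.array([np.cos(np.radians(84)),np.sin(np.radians(84))]);q=W[:,:2]-[.4734,-.288];a=q@e*1e3;b=q@[-e[1],e[0]]*1e3
    k=(abs(b)<10)&(abs(a)<24)&(W[:,2]>.037)&(W[:,2]<.06)
    for m in range(-21,24,3):
        z=W[k&(abs(a-m)<1.6),2]*1e3;print(m,np.sort(z)[-5:].round(1))
    f=np.mean([f["frame"] for f in fr],0).astype(np.uint8);u=w2p(t,[.4734,-.288,.04])[0].astype(int)
    cv2.imwrite(f'pics/pot_{n}.png',cv2.resize(f[u[1]-25:u[1]+25,u[0]-25:u[0]+25],(400,400),interpolation=cv2.INTER_CUBIC))
cv2.imwrite('pics/pot.png',np.hstack([cv2.imread('pics/pot_top.png'),cv2.imread('pics/pot_side.png')]));st('')
```

```text
top temporal std 0.0032952777
-21 []
-18 [43.6 44.7]
-15 [42.3 44.6]
-12 [43.4 43.4]
-9 [41.7 44. ]
-6 [42.5 44.5]
-3 [43.7 44.6]
0 [43.2 44.6]
3 [46.  46.3]
6 [43.4 44.  46.3 46.8]
9 [43.4 43.8 44.2 45.5 46. ]
12 [47.6 47.9 49.3 50.2 50.3]
15 [47.4 47.7 49.7 49.7 49.7]
18 [48.1 48.3 49.8 50.  50.3]
21 []
side temporal std 0.0015780034
-21 []
-18 []
-15 []
-12 [42.9]
-9 []
-6 [42.4 43.1]
-3 []
0 [42.9]
3 [44.6]
6 []
9 []
12 [46.7 48.3 48.5]
15 [48.]
18 [37.3 47.9 48.6 48.9]
21 [44.6 45.3 46.2 46.8 47.4]
 t 55.4 tcp [0.255  0.5429 0.2305] gap 0.0880 F 0.0 ft [-0.  -0.3 -0.4]
```

View pics/pot.png

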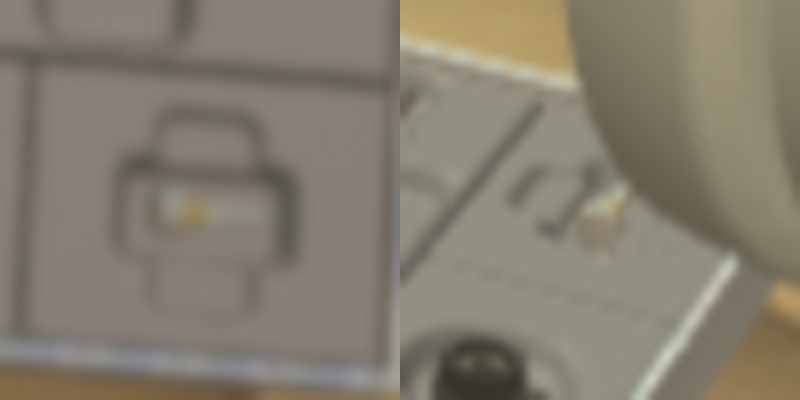

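The pot lies level in the centre of its pocket (205,210 in the left crop): the shaft top is flat at about 44.5 mm and the can top at about 50 mm. Handing in.

```bash
python3 -c "
from bench import *
print(job_done())"
```

```text
the job is handed in; nothing more can be done
None
```

All five pieces are packed in their own inserts, and the job is handed in at about 55 s of the 128 s allowed; final camera checks showed each one seated and level, but no verdict came back.

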